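Restock the hand light dock on the chart table

TASK

The dock on the chart table must leave harbour with no bay empty: put the two spare hand lights that lie on the table into the empty bays, slid in under the retaining bar, contact end first and fully home against the back stop, flat on the table, lens facing out. Lights and the radio that are already in bays stay where they are, and nothing else on the table is to be knocked or moved.

Things in the scene. Friction and masses are not known exactly. Their poses are not given: they have to be found in the camera images.
- dock: Fixed grey and aluminium dock without floor, 402 mm wide, five bays at 78 mm pitch, each 66 mm wide; partitions 12 mm thick, 34 mm high. Origin: table level, mid width; +x points into the bays. Mouths at x = -55 mm, stop face of the 34 mm high back wall at +50. A bar over the mouths spans x = -55 to -5, height 52 to 62 mm; open above behind it. Two bays hold lights, one the radio, two are empty.
- bay_1 (a point): Table-level point mid stop face of bay 1 (dock x = +50 mm, y = -156 mm), axes as the dock. Lights slide on the table top into the bay. Which bays are empty varies.
- bay_2 (a point): Table-level point in the middle of the stop face of bay 2 (dock frame x = +50 mm, y = -78 mm), axes as the dock.
- bay_3 (a point): Table-level point in the middle of the stop face of bay 3 (dock frame x = +50 mm, y = 0 mm), axes as the dock.
- bay_4 (a point): Table-level point in the middle of the stop face of bay 4 (dock frame x = +50 mm, y = 78 mm), axes as the dock.
- bay_5 (a point): Table-level point in the middle of the stop face of bay 5 (dock frame x = +50 mm, y = 156 mm), axes as the dock.
- light_1: One of four alike black rubber-edged block-shaped hand lights, 120 (x) x 56 (y) x 44 mm, 0.2 to 0.4 kg; two are in bays, two are spares lying in front. Origin: centre of underside. Lens on the -x end (bright line across the top near it), brass contacts on the +x end. Home: contact end touches the stop, lens end stands 15 mm out of the mouth.
- light_2: One of four alike black rubber-edged block-shaped hand lights, 120 (x) x 56 (y) x 44 mm, 0.2 to 0.4 kg; two are in bays, two are spares lying in front. Origin: centre of underside. Lens on the -x end (bright line across the top near it), brass contacts on the +x end. Home: contact end touches the stop, lens end stands 15 mm out of the mouth.
- light_3: One of four alike black rubber-edged block-shaped hand lights, 120 (x) x 56 (y) x 44 mm, 0.2 to 0.4 kg; two are in bays, two are spares lying in front. Origin: centre of underside. Lens on the -x end (bright line across the top near it), brass contacts on the +x end. Home: contact end touches the stop, lens end stands 15 mm out of the mouth.
- light_4: One of four alike black rubber-edged block-shaped hand lights, 120 (x) x 56 (y) x 44 mm, 0.2 to 0.4 kg; two are in bays, two are spares lying in front. Origin: centre of underside. Lens on the -x end (bright line across the top near it), brass contacts on the +x end. Home: contact end touches the stop, lens end stands 15 mm out of the mouth.
- tail_1 (a point): Middle of the bottom edge of the contact end of light_1, 60 mm along +x from its origin.
- tail_2 (a point): Middle of the bottom edge of the contact end of light_2, 60 mm along +x from its origin.
- tail_3 (a point): Middle of the bottom edge of the contact end of light_3, 60 mm along +x from its origin.
- tail_4 (a point): Middle of the bottom edge of the contact end of light_4, 60 mm along +x from its origin.
- radio: Grey handheld radio stowed in one bay, 120 mm long over a stub antenna that points out of the bay (-x), 54 mm wide, 36 mm high; origin at table level in the middle of its length. To be left alone.
- tumbler: Glass tumbler, 66 mm across and 85 mm high, standing at the left end of the dock; origin at the centre of its foot. To be left alone.
- rain_gauge: Silver aluminium rain gauge housing, upright cylinder 104 mm across, 140 mm high, to the right; origin at the centre of its foot.
- knot_board: White plastic knot-practice board lying flat, 200 x 140 x 14 mm with six 35 mm pegs, to the left; origin at the centre of its underside.
- glasses_case: Wooden spectacle case with rounded edges, 150 x 60 x 36 mm, no lens, front left of the table, not a light; origin at the centre of its underside.
- compass: Low brass hand compass, disc 76 mm across, 26 mm high, to the right of the dock; origin at the centre of its underside.
- mug: White mug, 80 mm across, 90 mm high, front right; origin at the centre of its foot.
Not all that is in view belongs to the job. What is shaped like the light_2 but purple or red is not meant.

How it is judged:
At the end, for the whole second after the job is handed in: Every bay holds either the radio or a hand light that is home: its contact end within 6 mm of the stop and within 12 mm of the middle of the bay, flat on the table (within 8 mm of it at the contact end, tilted less than 0.1 rad), all lights at rest (((x of tail_1 in the frame of bay_1 between -0.006 and 0.004 m and y of tail_1 in the frame of bay_1 between -0.012 and 0.012 m and height (world z) of tail_1 below 0.008 m and angle between light_1's own z axis and vertical below 0.1 rad) or (x of tail_2 in the frame of bay_1 between -0.006 and 0.004 m and y of tail_2 in the frame of bay_1 between -0.012 and 0.012 m and height (world z) of tail_2 below 0.008 m and angle between light_2's own z axis and vertical below 0.1 rad) or (x of tail_3 in the frame of bay_1 between -0.006 and 0.004 m and y of tail_3 in the frame of bay_1 between -0.012 and 0.012 m and height (world z) of tail_3 below 0.008 m and angle between light_3's own z axis and vertical below 0.1 rad) or (x of tail_4 in the frame of bay_1 between -0.006 and 0.004 m and y of tail_4 in the frame of bay_1 between -0.012 and 0.012 m and height (world z) of tail_4 below 0.008 m and angle between light_4's own z axis and vertical below 0.1 rad) or horizontal distance between radio and bay_1 below 0.075 m) and ((x of tail_1 in the frame of bay_2 between -0.006 and 0.004 m and y of tail_1 in the frame of bay_2 between -0.012 and 0.012 m and height (world z) of tail_1 below 0.008 m and angle between light_1's own z axis and vertical below 0.1 rad) or (x of tail_2 in the frame of bay_2 between -0.006 and 0.004 m and y of tail_2 in the frame of bay_2 between -0.012 and 0.012 m and height (world z) of tail_2 below 0.008 m and angle between light_2's own z axis and vertical below 0.1 rad) or (x of tail_3 in the frame of bay_2 between -0.006 and 0.004 m and y of tail_3 in the frame of bay_2 between -0.012 and 0.012 m and height (world z) of tail_3 below 0.008 m and angle between light_3's own z axis and vertical below 0.1 rad) or (x of tail_4 in the frame of bay_2 between -0.006 and 0.004 m and y of tail_4 in the frame of bay_2 between -0.012 and 0.012 m and height (world z) of tail_4 below 0.008 m and angle between light_4's own z axis and vertical below 0.1 rad) or horizontal distance between radio and bay_2 below 0.075 m) and ((x of tail_1 in the frame of bay_3 between -0.006 and 0.004 m and y of tail_1 in the frame of bay_3 between -0.012 and 0.012 m and height (world z) of tail_1 below 0.008 m and angle between light_1's own z axis and vertical below 0.1 rad) or (x of tail_2 in the frame of bay_3 between -0.006 and 0.004 m and y of tail_2 in the frame of bay_3 between -0.012 and 0.012 m and height (world z) of tail_2 below 0.008 m and angle between light_2's own z axis and vertical below 0.1 rad) or (x of tail_3 in the frame of bay_3 between -0.006 and 0.004 m and y of tail_3 in the frame of bay_3 between -0.012 and 0.012 m and height (world z) of tail_3 below 0.008 m and angle between light_3's own z axis and vertical below 0.1 rad) or (x of tail_4 in the frame of bay_3 between -0.006 and 0.004 m and y of tail_4 in the frame of bay_3 between -0.012 and 0.012 m and height (world z) of tail_4 below 0.008 m and angle between light_4's own z axis and vertical below 0.1 rad) or horizontal distance between radio and bay_3 below 0.075 m) and ((x of tail_1 in the frame of bay_4 between -0.006 and 0.004 m and y of tail_1 in the frame of bay_4 between -0.012 and 0.012 m and height (world z) of tail_1 below 0.008 m and angle between light_1's own z axis and vertical below 0.1 rad) or (x of tail_2 in the frame of bay_4 between -0.006 and 0.004 m and y of tail_2 in the frame of bay_4 between -0.012 and 0.012 m and height (world z) of tail_2 below 0.008 m and angle between light_2's own z axis and vertical below 0.1 rad) or (x of tail_3 in the frame of bay_4 between -0.006 and 0.004 m and y of tail_3 in the frame of bay_4 between -0.012 and 0.012 m and height (world z) of tail_3 below 0.008 m and angle between light_3's own z axis and vertical below 0.1 rad) or (x of tail_4 in the frame of bay_4 between -0.006 and 0.004 m and y of tail_4 in the frame of bay_4 between -0.012 and 0.012 m and height (world z) of tail_4 below 0.008 m and angle between light_4's own z axis and vertical below 0.1 rad) or horizontal distance between radio and bay_4 below 0.075 m) and ((x of tail_1 in the frame of bay_5 between -0.006 and 0.004 m and y of tail_1 in the frame of bay_5 between -0.012 and 0.012 m and height (world z) of tail_1 below 0.008 m and angle between light_1's own z axis and vertical below 0.1 rad) or (x of tail_2 in the frame of bay_5 between -0.006 and 0.004 m and y of tail_2 in the frame of bay_5 between -0.012 and 0.012 m and height (world z) of tail_2 below 0.008 m and angle between light_2's own z axis and vertical below 0.1 rad) or (x of tail_3 in the frame of bay_5 between -0.006 and 0.004 m and y of tail_3 in the frame of bay_5 between -0.012 and 0.012 m and height (world z) of tail_3 below 0.008 m and angle between light_3's own z axis and vertical below 0.1 rad) or (x of tail_4 in the frame of bay_5 between -0.006 and 0.004 m and y of tail_4 in the frame of bay_5 between -0.012 and 0.012 m and height (world z) of tail_4 below 0.008 m and angle between light_4's own z axis and vertical below 0.1 rad) or horizontal distance between radio and bay_5 below 0.075 m) and linear speed of each of light_1, light_2, light_3, light_4 below 0.02 m/s); the robot touches nothing.
It fails at once if a light or the radio that is already in a bay is shifted by more than 10 mm (distance of any of light_1, light_2, radio from where it was at the start of the episode above 0.01 m).
It fails at once if the tumbler is moved by more than 15 mm or tipped (distance of tumbler from where it was at the start of the episode above 0.015 m or angle between tumbler's own z axis and vertical above 0.25 rad).
It fails at once if another bystander is moved by more than 20 mm (distance of any of rain_gauge, knot_board, glasses_case, compass, mug from where it was at the start of the episode above 0.02 m).
It also fails if it takes over 72 s, if anything falls off the work surface, if the arm or the gripper's body presses on something with over 40 N, if the wrist force passes 120 N, or if a joint passes its speed limit or range.

ROBOT

A 6-joint arm with a two-finger parallel gripper is mounted at the origin on the work surface. World frame = base frame: x ahead of the robot, y to its left, z up, the work surface at z = 0. Lengths are in m, angles in rad, forces in N, time in s.
With the tool pointing down it reaches from about 0.375 to 0.9 m from the base axis. Payload 3.1 kg.
Tool frame: the origin (TCP) lies midway between the tips of the shut fingers; the grasp point (between the pads) lies manip.hold_point_z behind it (manip.hold_point_z is the distance from the TCP to the grasp point, in m); z points along the fingers, y is the direction in which the jaws open and shut (so a half turn about z gives the same grasp; the last joint's range is limited). The gripper opens to 85 mm and grips with 20 to 120 N. Pads are 22 mm wide; open, the fingers measure 114 mm over their backs; the gripper's body (76 mm by 85 mm) begins 54 mm behind the grasp point. The pads swing forward as they close: fully open they stand 13 mm farther back than shut.
Start: joints at [-0.178, 0.527, 1.433, -0, 1.181, -0.178], TCP at [0.625, 0, 0.231] pointing down, gripper open.
Joint ranges: [-3.08, 3.08], [-0.75, 2.2], [0.22, 2.44], [-1.43, 4.57], [0, 2.65], [-2.85, 2.85]. Speed limits (rad/s): [2.79, 2.79, 3.14, 3.14, 3.14, 3.14].

INTERFACE

Orientations are given as a unit quaternion [x, y, z, w].
In Python, from station import manip, snapshot, workorder, models gives the robot as it stands.
- The arm moves only by the tool jog_arm, never from a script. Its argument "commands" is a list of rows, each a list of 5 numbers: the opening in per cent of the stroke, from 0 (shut) to 100 (fully open), then the shift along the world's x, y, z in cm, then the turn about the world's z in rad. A call has 1 to 8 rows; each row shifts and turns the pose as measured when the row begins; what a row does not reach is not made up. A row lasts 1/12 s, in which the tool goes at most 41.7 mm and 7.16 degrees, less where a joint would pass 70% of its speed; a pose out of reach is approached as far as the arm can. A call with a gripper value outside its range is refused whole. The fingers move at their own pace and stop on an object; "squeeze" is the grip in N (left out, the last holds). Time passes only in rows, so rows that do not move let the fingers close. It gives the time, the measured TCP pose, the force and the opening at its end, in the units of the state.
- manip.sense(): the state, without advancing time (a new reading comes with each control period).
- snapshot(name): name is "scene" or "side" or "wrist"; returns a dict with "image" (420x560x3 uint8, red, green, blue), "intrinsics" (3x3 intrinsics, pixels), "D" ([k1, k2, p1, p2, k3] as OpenCV has them; the pictures are not rectified), "extrinsics" (4x4, takes a point from camera to world coordinates); the wrist camera has in their place "hand_eye" (4x4, takes a point from camera to tool coordinates, whose origin is the TCP and whose axes are the flange's). Camera axes: x right, y down, z forward; pixel columns grow to the right and rows downward; lengths in m; the calibration is good to about 2 mm. A picture is of the moment at which its call begins: read the wrist's pose just before it. There is no depth.
- workorder.sign_off(): hands the job in, once; it reports no verdict.
Trained networks look in a picture, given as the dict that the camera call returned (one of the last four; its "shot" number tells which), for a name from the list of things; names that differ only in an ending like _2 or _b are one class to them, and where a whole thing is asked for, a point or a joint stands for the part that bears it (a point fixed in the world has none). Each returns a list of dicts, best first, with "score" (0 to 1); they miss things now and then, are a little off and sometimes report something else, mostly with a low value. They report only what shows in the picture. A call takes as long as a camera call. They do not tell look-alikes from the thing itself.
- models.find_in(picture, name): "centre" ([x, y, z] in m, in world coordinates, good to about 4 mm: the middle of the surface that is visible of it).
- models.pinpoint(picture, name): "centre" ([x, y, z] in m, in world coordinates, good to about 4 mm: a listed point, or the origin of a listed thing).
The state is a dict: "t": time; "q": joint angles; "qd": joint speeds; "tau": joint torques, N m; "tcp_pos": TCP position; "tool_rot": TCP orientation; "force": force on the tool from outside, world axes, zero at the start; "ft_torque": the same for the moment, N m; "finger_gap": opening from 0.0 (shut) to 1.0 (fully open).
Only numpy, scipy, OpenCV 4.12 (cv2) and the standard library are available. Lean on these libraries where they do the work, as an engineer would, in place of code of your own. Each camera call takes 0.05 s, during which the arm holds its last target. There are 200 camera calls.

## Working session

There is one attempt and no reset: what is moved stays moved. The work goes in short steps, Python scripts to look and compute and a tool call to move; the robot and the scene stay as the last step left them, time stands still between calls to the robot, and variables do not carry over. Pictures are saved under pics/ and viewed, about 8 in all and at most 12, crops included, and the job is handed in when it is done.

Besides the shell and the picture viewer there is one more tool, called after "Call:" by a JSON object that holds its "fn" and its "kwargs". jog_arm: Moves the arm, as the interface text tells. Its arguments: {"type":"object","properties":{"commands":{"type":"array","items":{"type":"array","items":{"type":"number"}}},"squeeze":{"type":"number"}},"required":["commands"]}

```bash
ls; mkdir -p pics; python3 - <<'E'
from station import manip, snapshot, workorder, models
import cv2,numpy as np
print(manip.sense()); print(manip.hold_point_z)
a=snapshot("scene"); b=snapshot("side")
for n,s in (("scene",a),("side",b)):
    cv2.imwrite(f"pics/{n}1.png",s["image"][:,:,::-1])
    for k in ["dock","light_1","tail_1","bay_1","bay_3","radio","tumbler","rain_gauge","knot_board","glasses_case","compass","mug"]:
        for f in ("pinpoint",):
            try: print(n,k,[(np.round(d["centre"],3).tolist(),round(d["score"],2)) for d in getattr(models,f)(s,k)])
            except Exception as e: print(n,k,e)
E
```

```text
pics
{'t': 0.0, 'q': array([-1.78494610e-01,  5.28453956e-01,  1.43389493e+00,  2.01050290e-05,
        1.18138373e+00, -1.78507859e-01]), 'qd': array([-0.00241879, -0.00086145,  0.00094958,  0.0022859 , -0.00045874,
        0.00095385]), 'tau': array([ 2.50220628e-04, -4.42344439e+01, -1.78024775e+01, -2.06930472e-04,
        8.36740597e-03,  2.24214921e-05]), 'tcp_pos': array([6.24294082e-01, 1.65798343e-04, 2.30343456e-01]), 'tool_rot': array([ 7.07104398e-01,  7.07108355e-01, -6.02596153e-04, -8.84205799e-04]), 'force': array([-0.89421401,  1.28036994,  0.31520222]), 'ft_torque': array([-0.00133996,  0.00824989, -0.06501081]), 'finger_gap': 0.9993378763201717}
0.0187
scene dock [([0.636, -0.003, 0.002], 0.59), ([0.66, 0.154, -0.0], 0.33)]
scene light_1 [([0.424, -0.133, 0.001], 0.87), ([0.442, 0.193, -0.003], 0.81), ([0.267, -0.216, 0.002], 0.75), ([0.621, -0.01, 0.001], 0.72), ([0.283, 0.223, 0.002], 0.67), ([0.628, -0.087, 0.001], 0.54), ([0.633, -0.008, 0.002], 0.53)]
scene tail_1 [([0.233, 0.186, 0.001], 0.9), ([0.682, -0.008, -0.001], 0.73), ([0.403, -0.075, -0.002], 0.63), 
[... 1400 characters left out ...]
0.08, 0.002], 0.93), ([0.669, 0.074, 0.001], 0.79), ([0.66, 0.156, -0.003], 0.78), ([0.682, -0.002, -0.002], 0.71), ([0.698, -0.161, -0.002], 0.7)]
side bay_3 [([0.688, -0.08, 0.002], 0.93), ([0.669, 0.074, 0.001], 0.79), ([0.66, 0.156, -0.003], 0.78), ([0.682, -0.002, -0.002], 0.71), ([0.698, -0.161, -0.002], 0.7)]
side radio [([0.636, -0.166, -0.0], 0.64)]
side tumbler [([0.564, 0.294, 0.0], 0.6)]
side rain_gauge [([0.476, -0.396, 0.001], 0.88)]
side knot_board [([0.487, 0.48, -0.0], 0.64)]
side glasses_case [([0.304, 0.413, -0.001], 0.9), ([0.425, -0.131, 0.001], 0.66)]
side compass [([0.614, -0.011, 0.001], 0.57), ([0.682, -0.078, -0.004], 0.47)]
side mug [([0.293, -0.399, 0.004], 0.64)]
```

View pics/scene1.png

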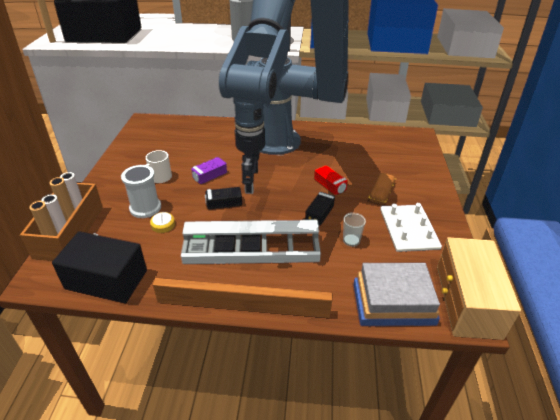

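View pics/side1.png

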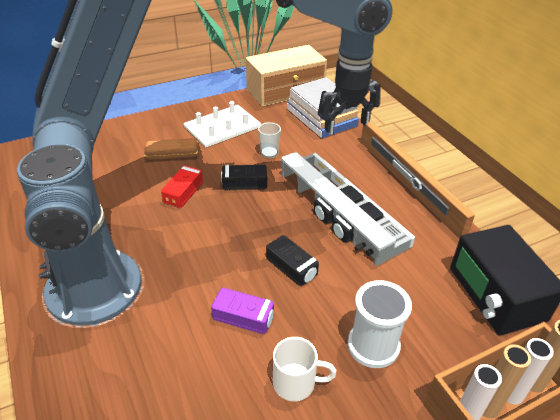

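The scene and side views show the radio and two lights in bays 1 to 3. Bays 4 and 5 (y≈0.074 and 0.154) are empty. The black spares are at side px (292,258) and (245,177). I'll zoom in to check which end has the lens.

```bash
cat > h.py <<'E'
from station import manip, snapshot, workorder, models
import cv2,numpy as np
from scipy.spatial.transform import Rotation as R
def px(s,p):
    E=np.linalg.inv(np.array(s["extrinsics"]))
    return cv2.projectPoints(np.array(p,float).reshape(-1,3),cv2.Rodrigues(E[:3,:3])[0],E[:3,3],np.array(s["intrinsics"],float),np.array(s["D"],float))[0].reshape(-1,2)
E
python3 - <<'E'
from h import *
a=snapshot("scene"); b=snapshot("side")
ca=a["image"][170:270,170:350]; cb=b["image"][130:290,200:420]
ca=cv2.resize(ca,(540,300),interpolation=2); cb=cv2.resize(cb[:,:],(412,300),interpolation=2)
cv2.imwrite("pics/zoom1.png",cv2.vconcat([ca,cv2.copyMakeBorder(cb,0,0,0,128,0)])[:,:,::-1])
E
```

```text
(no output)
```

View pics/zoom1.png

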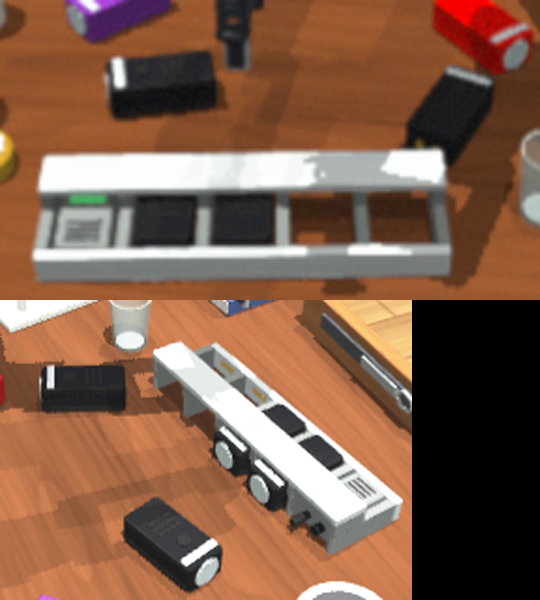

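The zoom shows both spares clearly. The left one (A, centre ≈(0.423,-0.132)) has its lens toward -y. The right one (B, ≈(0.442,0.193)) has its lens toward the robot and its contacts toward the dock. B goes into bay 5 first.

Call:
{"fn": "jog_arm", "kwargs": {"commands": [[100,-2.7,2.5,0,0.12],[100,-2.7,2.5,0,0.12],[100,-2.7,2.5,0,0.12],[100,-2.7,2.5,0,0.12],[100,-2.7,2.5,0,0.12],[100,-2.7,2.5,0,0.12],[100,-2.7,2.5,0,0.12],[100,-2.7,2.5,0,0.12]]}}

```text
t: 2.07
tcp_pos: [0.4083, 0.1997, 0.2317]
tool_rot: [0.286, 0.958, 0.005, 0.004]
force: [-0.8, 0.2, 0.1]
finger_gap: 1.0
```

Call:
{"fn": "jog_arm", "kwargs": {"commands": [[100,0,0,0,0.12],[100,0,0,0,0.12],[100,0,0,0,0.1],[100,0,0,0,0]]}}

```text
t: 2.4
tcp_pos: [0.3984, 0.2051, 0.2323]
tool_rot: [0.107, 0.994, 0.005, 0.001]
force: [-0.2, 0.2, 0.6]
finger_gap: 1.002
```

```bash
cat >> h.py <<'E'
def wpose():
    s=manip.sense(); T=np.eye(4); T[:3,:3]=R.from_quat(s["tool_rot"]).as_matrix(); T[:3,3]=s["tcp_pos"]; return s,T
def jaw(s): 
    y=R.from_quat(s["tool_rot"]).as_matrix()[:,1]; return np.arctan2(y[1],y[0])
def wrist(name=None):
    s,T=wpose(); w=snapshot("wrist")
    w2=dict(w); w2["extrinsics"]=T@np.array(w["hand_eye"])
    if name: cv2.imwrite(f"pics/{name}.png",w["image"][:,:,::-1])
    return s,w,w2
def det(w,*names):
    for k in names: print(k,[(np.round(d["centre"],3).tolist(),round(d["score"],2)) for d in models.pinpoint(w,k)])
E
python3 - <<'E'
from h import *
s,w,w2=wrist("w1")
print(s["t"],s["tcp_pos"],jaw(s))
det(w,"light_1","tail_1","bay_5","dock")
# undistorted back-projection grid overlay: expected B outline
c=np.array([.442,.193]);u=np.array([.94,-.34]);v=np.array([.34,.94])
pts=[[*(c+60*i*.001*u+28*j*.001*v),.044] for i,j in((1,1),(1,-1),(-1,-1),(-1,1))]
print(px(w2,pts).round())
im=w["image"][:,:,::-1].copy(); cv2.polylines(im,[px(w2,pts).round().astype(int)],True,(0,255,0),1); cv2.imwrite("pics/w1.png",im)
E
```

```text
2.4 [0.39843369 0.20505422 0.2322936 ] 1.355662352680916
light_1 [([0.44, 0.197, 0.001], 0.88)]
tail_1 [([0.405, -0.073, -0.004], 0.62)]
bay_5 [([0.663, 0.152, -0.001], 0.91)]
dock [([0.628, -0.006, 0.001], 0.85)]
[[294. 284.]
 [239. 278.]
 [252. 162.]
 [312. 170.]]
```

View pics/w1.png

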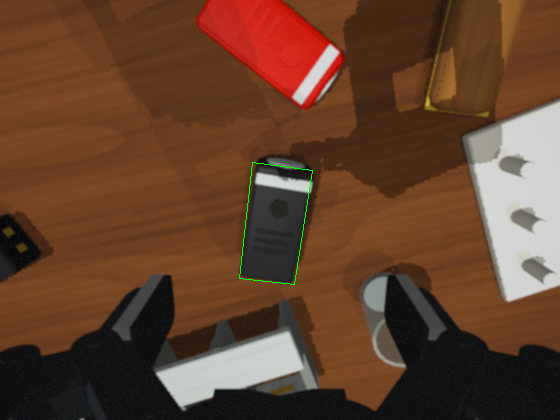

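The predicted outline for B matches the wrist image, at px (239..312, 162..284). Next I'll align and descend.

Call:
{"fn": "jog_arm", "kwargs": {"commands": [[100,0.5,0,-3,-0.06],[100,0.5,0,-3.5,-0.07],[100,0,0,-3.5,0],[100,0,0,-2,0],[100,0,0,0,0],[100,0,0,0,0]]}}

```text
t: 3.15
tcp_pos: [0.4157, 0.2039, 0.1103]
tool_rot: [0.183, 0.983, 0.007, 0.007]
force: [-0.1, 0.1, -0.1]
finger_gap: 0.998
```

```bash
python3 -c "
from h import *
s=manip.sense();print(s['tcp_pos'],jaw(s))"
```

```text
[0.41566612 0.20391882 0.11026784] 1.2031829717792093
```

Call:
{"fn": "jog_arm", "kwargs": {"commands": [[100,-0.5,0,-3,0.01],[100,0,0,-3,0.01],[100,0,0,-2,0],[100,0,0,-1,0],[100,0,0,0,0],[100,0,0,0,0]]}}

```text
t: 3.65
tcp_pos: [0.4202, 0.2052, 0.0245]
tool_rot: [0.175, 0.984, 0.011, 0.016]
force: [1.2, -0.1, -1.1]
finger_gap: 0.997
```

Call:
{"fn": "jog_arm", "kwargs": {"commands": [[100,-0.8,0,-0.6,0],[100,0,0,-0.5,0],[100,0,0,-0.4,0],[100,0,0,0,0]]}}

```text
t: 3.98
tcp_pos: [0.4177, 0.2063, 0.0142]
tool_rot: [0.175, 0.984, 0.013, 0.022]
force: [-0.2, -0.3, -0.3]
finger_gap: 0.999
```

Call:
{"fn": "jog_arm", "kwargs": {"commands": [[100,-0.8,0,-0.5,0],[100,-0.4,0,-0.5,0],[100,0,0,0,0]]}}

```text
t: 4.23
tcp_pos: [0.4091, 0.207, 0.0059]
tool_rot: [0.175, 0.984, 0.015, 0.026]
force: [0.2, -0.1, -0.4]
finger_gap: 1.002
```

Call:
{"fn": "jog_arm", "kwargs": {"commands": [[30,0,0,0,0],[30,0,0,0,0],[30,0,0,0,0],[30,0,0,0,0],[30,0,0,0,0],[30,0,0,0,0]], "squeeze": 50}}

```text
t: 4.73
tcp_pos: [0.4106, 0.2072, 0.0074]
tool_rot: [0.176, 0.984, 0.015, 0.027]
force: [-0.5, 0.9, -1.5]
finger_gap: 0.654
```

Call:
{"fn": "jog_arm", "kwargs": {"commands": [[30,0,0,0.6,0],[30,0.4,-1,0.2,0.08],[30,0.4,-1.3,0,0.1],[30,0.4,-1.3,0,0.1],[30,0.4,-1.3,0,0.1],[30,0,-1.2,0,0.08],[30,0,-1,0,0],[30,0,0,0,0]]}}

```text
t: 5.4
tcp_pos: [0.4279, 0.1343, 0.0169]
tool_rot: [-0.067, 0.997, 0.021, 0.023]
force: [-0.3, -0.3, -2.3]
finger_gap: 0.654
```

```bash
python3 - <<'E'
from h import *
s,w,w2=wrist("w2")
print(s["t"],s["tcp_pos"],jaw(s)-np.pi/2,R.from_quat(s["tool_rot"]).as_matrix()[:,2],s["force"])
det(w,"light_1","tail_1","bay_5","dock")
a=snapshot("scene");det(a,"light_1","tail_1","bay_5")
a=snapshot("side");det(a,"light_1","tail_1","bay_5")
cv2.imwrite("pics/side2.png",cv2.resize(a["image"][110:270,180:420],(600,400))[:,:,::-1])
E
```

```text
5.4 [0.42790447 0.13429153 0.01688305] 0.13542942023188442 [ 0.04265317  0.04404154 -0.99811876] [-0.33098032 -0.25912229 -2.25496122]
light_1 [([0.462, 0.139, 0.015], 0.94)]
tail_1 []
bay_5 []
dock []
light_1 [([0.462, 0.14, 0.008], 0.81), ([0.265, -0.213, 0.002], 0.72), ([0.282, 0.221, 0.004], 0.7), ([0.422, -0.133, -0.001], 0.64), ([0.628, -0.086, 0.001], 0.55)]
tail_1 [([0.402, -0.074, -0.001], 0.97), ([0.226, -0.171, -0.0], 0.93), ([0.682, -0.005, -0.001], 0.85), ([0.233, 0.184, 0.002], 0.79), ([0.527, 0.146, 0.007], 0.73), ([0.636, -0.168, -0.005], 0.71), ([0.689, -0.075, -0.0], 0.55), ([0.623, -0.011, 0.0], 0.34)]
bay_5 [([0.675, -0.0, 0.005], 0.97), ([0.689, -0.08, 0.001], 0.96), ([0.669, 0.076, 0.001], 0.9), ([0.66, 0.153, 0.001], 0.82), ([0.699, -0.154, 0.003], 0.73), ([0.404, -0.076, -0.003], 0.61)]
light_1 [([0.465, 0.137, 0.012], 0.95), ([0.266, -0.214, 0.001], 0.95), ([0.635, -0.087, -0.004], 0.86), ([0.28, 0.222, 0.001], 0.73), ([0.425, -0.132, -0.001], 0.72), ([0.667, 0.075, 0.002], 0.6), ([0.617, -0.009, 0.002], 0.59)]
tail_1 [([0.222, -0.174, -0.001], 0.94), ([0.404, -0.072, 0.0], 0.88), ([0.683, -0.081, -0.0], 0.67), ([0.679, -0.003, 0.003], 0.62), ([0.525, 0.146, 0.013], 0.6), ([0.235, 0.189, -0.0], 0.56)]
bay_5 [([0.665, 0.072, 0.0], 0.91), ([0.69, -0.08, 0.001], 0.84), ([0.658, 0.151, -0.005], 0.79), ([0.685, -0.001, 0.002], 0.68), ([0.697, -0.156, -0.005], 0.55), ([0.633, -0.09, -0.003], 0.24)]
```

View pics/side2.png

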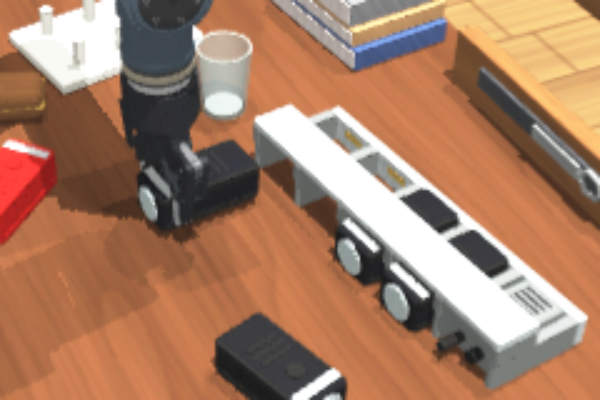

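The side view shows B held and pointed at bay 5, about 10 mm too far +y and lifted about 10 mm. I'll correct both and lower it to the table.

Call:
{"fn": "jog_arm", "kwargs": {"commands": [[30,0,-0.5,-0.3,0],[30,0,-0.5,-0.3,0],[30,0,0,-0.2,0],[30,0,0,0,0],[30,0,0,0,0]]}}

```text
t: 6.47
tcp_pos: [0.4273, 0.1246, 0.0077]
tool_rot: [-0.068, 0.997, 0.021, 0.023]
force: [0.2, -0.2, -3.0]
finger_gap: 0.653
```

```bash
python3 - <<'E'
from h import *
s=manip.sense()
print(s["t"],s["tcp_pos"],jaw(s)-np.pi/2,R.from_quat(s["tool_rot"]).as_matrix()[:,2],s["force"])
for c in("scene","side"):
  a=snapshot(c);det(a,"light_1","tail_1")
E
```

```text
6.4667 [0.42734584 0.12456301 0.00766229] 0.13756870042368874 [ 0.0420678   0.04415782 -0.99813846] [ 0.24688401 -0.24418997 -2.98323717]
light_1 [([0.465, 0.13, 0.003], 0.93), ([0.265, -0.215, -0.001], 0.76), ([0.425, -0.133, 0.003], 0.74), ([0.629, -0.087, 0.0], 0.66), ([0.62, -0.011, -0.001], 0.64), ([0.686, -0.078, -0.001], 0.39)]
tail_1 [([0.402, -0.074, -0.0], 0.96), ([0.679, -0.007, -0.0], 0.75), ([0.527, 0.136, -0.001], 0.71), ([0.232, 0.189, 0.001], 0.68), ([0.688, -0.076, -0.0], 0.67), ([0.225, -0.172, 0.001], 0.58)]
light_1 [([0.423, -0.132, 0.0], 0.95), ([0.631, -0.085, -0.005], 0.83), ([0.464, 0.126, 0.002], 0.78), ([0.268, -0.216, 0.003], 0.74), ([0.616, -0.012, 0.001], 0.6), ([0.282, 0.221, -0.001], 0.57), ([0.638, -0.168, 0.0], 0.45)]
tail_1 [([0.523, 0.134, 0.004], 0.98), ([0.235, 0.186, 0.001], 0.76), ([0.678, 0.001, 0.004], 0.71), ([0.226, -0.172, -0.001], 0.68), ([0.403, -0.072, -0.0], 0.65), ([0.68, -0.081, -0.004], 0.58)]
```

Call:
{"fn": "jog_arm", "kwargs": {"commands": [[30,1.2,0.15,0.05,0],[30,1.2,0.15,0,0],[30,1.2,0.15,0,0],[30,1.2,0.15,0,0],[30,0,0,0,0]]}}

```text
t: 7.18
tcp_pos: [0.4752, 0.1317, 0.009]
tool_rot: [-0.069, 0.997, 0.021, 0.021]
force: [0.7, 0.1, -1.8]
finger_gap: 0.652
```

```bash
python3 - <<'E'
from h import *
s=manip.sense()
print(s["t"],s["tcp_pos"],jaw(s)-np.pi/2,R.from_quat(s["tool_rot"]).as_matrix()[:,2],s["force"])
for c in("scene","side"):
  a=snapshot(c);det(a,"light_1")
E
```

```text
7.1833 [0.47516002 0.13170281 0.00900905] 0.13942427903171972 [ 0.03996729  0.04419318 -0.99822321] [ 0.73503419  0.14373855 -1.80159763]
light_1 [([0.424, -0.133, 0.001], 0.91), ([0.626, -0.085, -0.001], 0.88), ([0.284, 0.225, 0.002], 0.64), ([0.269, -0.213, 0.0], 0.61), ([0.621, -0.008, -0.0], 0.57), ([0.508, 0.137, -0.0], 0.54)]
light_1 [([0.632, -0.088, -0.002], 0.89), ([0.272, -0.214, -0.003], 0.89), ([0.506, 0.133, 0.002], 0.88), ([0.282, 0.221, 0.001], 0.63), ([0.615, -0.011, 0.0], 0.6), ([0.421, -0.129, 0.0], 0.56)]
```

Call:
{"fn": "jog_arm", "kwargs": {"commands": [[30,1.2,0.15,0,0],[30,1.2,0.15,0,0],[30,1.2,0.15,0,0],[30,0.8,0.1,0,0],[30,0,0,0,0]]}}

```text
t: 7.8
tcp_pos: [0.503, 0.1373, 0.0089]
tool_rot: [-0.069, 0.997, 0.022, 0.008]
force: [1.4, -0.6, 0.0]
finger_gap: 0.654
```

Call:
{"fn": "jog_arm", "kwargs": {"commands": [[85,0,0,0,0],[85,0,0,0,0],[85,0,0,0,0],[85,-2.5,-0.3,0,0],[85,-3,-0.4,0,0],[85,-2.5,-0.3,0,0],[85,0,0,0,0]]}}

```text
t: 8.38
tcp_pos: [0.4201, 0.1268, 0.0096]
tool_rot: [-0.069, 0.997, 0.022, 0.01]
force: [-1.0, 0.1, -0.0]
finger_gap: 0.848
```

```bash
python3 - <<'E'
from h import *
s=manip.sense()
print(s["t"],s["tcp_pos"],jaw(s)-np.pi/2,R.from_quat(s["tool_rot"]).as_matrix()[:,2],s["force"])
for c in("scene","side"):
  a=snapshot(c);det(a,"light_1","tail_1")
cv2.imwrite("pics/side3.png",cv2.resize(a["image"][110:270,180:420],(600,400))[:,:,::-1])
E
```

```text
8.3833 [0.42013018 0.12678308 0.0095717 ] 0.13913866115424955 [ 0.01694858  0.04437325 -0.99887124] [-1.04068601  0.06449046 -0.03003279]
light_1 [([0.422, -0.132, -0.0], 0.93), ([0.536, 0.142, 0.001], 0.92), ([0.268, -0.215, 0.001], 0.88), ([0.622, -0.013, -0.002], 0.77), ([0.631, -0.087, 0.0], 0.64), ([0.282, 0.223, 0.006], 0.61)]
tail_1 [([0.235, 0.188, 0.001], 0.84), ([0.687, -0.078, -0.001], 0.8), ([0.66, 0.152, -0.003], 0.7), ([0.602, 0.146, 0.003], 0.68), ([0.402, -0.073, -0.002], 0.67), ([0.679, -0.005, -0.001], 0.62), ([0.227, -0.171, -0.001], 0.61), ([0.301, 0.407, -0.0], 0.16)]
light_1 [([0.54, 0.141, 0.0], 0.95), ([0.423, -0.134, 0.001], 0.9), ([0.268, -0.215, -0.001], 0.72), ([0.698, -0.162, -0.002], 0.69), ([0.282, 0.222, -0.001], 0.63), ([0.614, -0.011, 0.0], 0.62)]
tail_1 [([0.682, -0.079, -0.004], 0.98), ([0.676, -0.0, -0.001], 0.92), ([0.224, -0.171, -0.0], 0.89), ([0.238, 0.186, 0.003], 0.87), ([0.405, -0.073, 0.001], 0.85), ([0.478, -0.397, 0.001], 0.4), ([0.63, -0.086, -0.001], 0.3)]
```

View pics/side3.png

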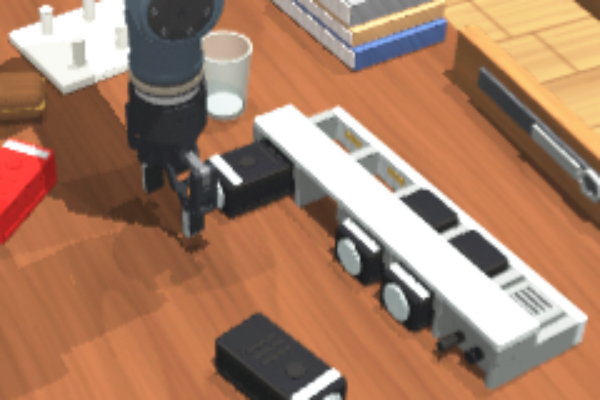

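B has entered bay 5, lens still out, with about 60 mm to go. I'll shut the fingers and push on the lens end.

Call:
{"fn": "jog_arm", "kwargs": {"commands": [[0,0,0,0,0],[0,0,0,0,0],[0,0,0,0,0],[0,0,0,0,0],[0,0,0,0,0],[0,0,0,0,0],[0,0,0,0,0],[0,0,0,0,0]]}}

```text
t: 9.35
tcp_pos: [0.4346, 0.1269, 0.0097]
tool_rot: [-0.069, 0.997, 0.021, 0.02]
force: [0.7, 0.2, -0.2]
finger_gap: 0.003
```

Call:
{"fn": "jog_arm", "kwargs": {"commands": [[0,1.5,0.15,0,0],[0,1.5,0.2,0,0],[0,1.2,0.2,0,0],[0,1.2,0.15,0,0],[0,1.2,0.15,0,0],[0,1.2,0.15,0,0],[0,0.8,0.1,0,0],[0,0,0,0,0]]}}

```text
t: 10.02
tcp_pos: [0.512, 0.1384, 0.0088]
tool_rot: [-0.07, 0.997, 0.021, 0.008]
force: [0.5, 0.7, -0.2]
finger_gap: -0.004
```

```bash
python3 - <<'E'
from h import *
s=manip.sense()
print(s["t"],s["tcp_pos"],jaw(s)-np.pi/2,R.from_quat(s["tool_rot"]).as_matrix()[:,2],s["force"],s["finger_gap"])
for c in("scene","side"):
  a=snapshot(c);det(a,"light_1","tail_1")
E
```

```text
10.0167 [0.51199583 0.13841987 0.00883296] 0.1401135915685887 [ 0.01274478  0.04393128 -0.99895326] [ 0.50189499  0.74385888 -0.15311261] -0.003523556647849251
light_1 [([0.624, -0.014, 0.001], 0.87), ([0.424, -0.132, 0.001], 0.65), ([0.267, -0.216, -0.0], 0.6), ([0.282, 0.222, 0.003], 0.56)]
tail_1 [([0.226, -0.174, -0.002], 0.95), ([0.682, -0.007, -0.005], 0.9), ([0.404, -0.077, -0.002], 0.9), ([0.645, 0.155, -0.001], 0.69), ([0.232, 0.186, 0.002], 0.69), ([0.69, -0.078, -0.003], 0.56), ([0.556, -0.306, 0.003], 0.44)]
light_1 [([0.422, -0.133, 0.0], 0.97), ([0.277, 0.219, 0.001], 0.74), ([0.632, -0.087, -0.003], 0.7), ([0.614, -0.01, 0.003], 0.67), ([0.629, -0.008, -0.001], 0.57), ([0.583, 0.145, 0.001], 0.56), ([0.268, -0.215, -0.002], 0.56), ([0.667, 0.077, -0.003], 0.47)]
tail_1 [([0.684, -0.081, -0.004], 0.95), ([0.645, 0.154, 0.001], 0.86), ([0.406, -0.074, 0.001], 0.8), ([0.235, 0.185, 0.0], 0.67), ([0.679, 0.0, 0.003], 0.63), ([0.223, -0.173, -0.001], 0.62), ([0.681, -0.002, 0.001], 0.56)]
```

Call:
{"fn": "jog_arm", "kwargs": {"commands": [[0,0.5,0.06,0,0],[0,0.5,0.06,0,0],[0,0.3,0.04,0,0],[0,0,0,0,0]]}}

```text
t: 10.65
tcp_pos: [0.5196, 0.1398, 0.0085]
tool_rot: [-0.07, 0.997, 0.022, 0.002]
force: [0.3, -1.4, 0.5]
finger_gap: -0.0
```

Call:
{"fn": "jog_arm", "kwargs": {"commands": [[0,0.3,0.04,0,0],[0,0.3,0.04,0,0]]}}

```text
t: 10.82
tcp_pos: [0.5236, 0.1405, 0.0084]
tool_rot: [-0.07, 0.997, 0.022, -0.0]
force: [-4.4, -1.2, 2.9]
finger_gap: -0.002
```

Call:
{"fn": "jog_arm", "kwargs": {"commands": [[0,0.3,0.04,0,0],[0,0.3,0.04,0,0]]}}

```text
t: 10.98
tcp_pos: [0.5281, 0.141, 0.0083]
tool_rot: [-0.07, 0.997, 0.022, -0.002]
force: [-3.9, -1.7, 2.7]
finger_gap: -0.0
```

Call:
{"fn": "jog_arm", "kwargs": {"commands": [[0,0.4,0.04,0,0],[0,0.4,0.04,0,0]]}}

```text
t: 11.15
tcp_pos: [0.5275, 0.1412, 0.0078]
tool_rot: [-0.071, 0.997, 0.022, -0.012]
force: [-9.7, -3.8, 7.3]
finger_gap: 0.001
```

```bash
python3 - <<'E'
from h import *
s=manip.sense()
print(s["t"],s["tcp_pos"],R.from_quat(s["tool_rot"]).as_matrix()[:,2],s["force"])
for c in("scene","side"):
  a=snapshot(c);det(a,"light_1","tail_1")
E
```

```text
11.15 [0.52752761 0.14124356 0.00781237] [-0.02741071  0.04149033 -0.99876284] [-9.72917681 -3.80098687  7.2572028 ]
light_1 [([0.27, -0.217, 0.002], 0.95), ([0.63, -0.087, -0.002], 0.93), ([0.28, 0.224, 0.0], 0.93), ([0.623, -0.015, 0.002], 0.83), ([0.601, 0.154, -0.0], 0.68), ([0.7, -0.155, 0.001], 0.65), ([0.425, -0.131, 0.004], 0.6)]
tail_1 [([0.661, 0.158, 0.002], 0.92), ([0.678, -0.005, -0.004], 0.85), ([0.402, -0.076, -0.004], 0.85), ([0.228, -0.174, 0.001], 0.77), ([0.685, -0.075, -0.003], 0.61)]
light_1 [([0.423, -0.133, 0.003], 0.93), ([0.633, -0.086, -0.002], 0.91), ([0.27, -0.216, -0.0], 0.9), ([0.281, 0.224, 0.002], 0.81), ([0.614, -0.013, 0.003], 0.59), ([0.598, 0.151, 0.001], 0.57)]
tail_1 [([0.223, -0.171, 0.0], 0.92), ([0.661, 0.156, 0.0], 0.88), ([0.236, 0.189, -0.0], 0.86), ([0.404, -0.076, 0.001], 0.85), ([0.681, 0.001, 0.002], 0.74), ([0.682, -0.078, -0.003], 0.71)]
```

B is home: it stalled at -9.7 N with the tail at x≈0.661. I'll retreat and go to A.

Call:
{"fn": "jog_arm", "kwargs": {"commands": [[0,-2,-0.3,0,0],[0,-2.5,-0.3,0,0],[0,-2.5,-0.3,1,0],[0,-1,0,4,0],[60,0,0,4,0],[100,0,-1,4,-0.1],[100,0,-2.5,2,-0.12],[100,0,-2.5,0,-0.12]]}}

```text
t: 12.12
tcp_pos: [0.4586, 0.0739, 0.1626]
tool_rot: [0.103, 0.994, 0.024, 0.006]
force: [0.6, -0.4, 0.1]
finger_gap: 0.563
```

Call:
{"fn": "jog_arm", "kwargs": {"commands": [[100,0,-3,0,-0.12],[100,0,-3,0,-0.12],[100,0,-3,0,-0.12],[100,0,-3,0,-0.12],[100,0,-3,0,-0.12],[100,0,-3,0,-0.12],[100,0,-2.5,0,-0.12],[100,0,-1.5,0,-0.12]]}}

```text
t: 12.78
tcp_pos: [0.4791, -0.1648, 0.1727]
tool_rot: [0.567, 0.822, 0.012, 0.044]
force: [0.1, -0.9, -0.2]
finger_gap: 0.996
```

Call:
{"fn": "jog_arm", "kwargs": {"commands": [[100,0,-1,0,-0.06],[100,0,0,0,0]]}}

```text
t: 12.95
tcp_pos: [0.4839, -0.1819, 0.1743]
tool_rot: [0.596, 0.801, 0.011, 0.051]
force: [0.2, -0.1, 0.5]
finger_gap: 1.003
```

```bash
python3 - <<'E'
from h import *
s,w,w2=wrist()
print(s["t"],s["tcp_pos"],jaw(s),R.from_quat(s["tool_rot"]).as_matrix()[:,2],s["q"].round(2))
det(w,"light_1","tail_1")
h=1.895;c=np.array([.4235,-.1325]);u=np.array([np.cos(h),np.sin(h)]);v=np.array([-u[1],u[0]])
pts=[[*(c+.06*i*u+.028*j*v),.044] for i,j in((1,1),(1,-1),(-1,-1),(-1,1))]
im=w["image"][:,:,::-1].copy(); cv2.polylines(im,[px(w2,pts).round().astype(int)],True,(0,255,0),1); cv2.imwrite("pics/w3.png",im)
a=snapshot("scene");det(a,"light_1","tail_1")
E
```

```text
12.95 [ 0.4839287  -0.18186066  0.17429015] 0.29427414665787555 [ 0.09487828 -0.04227414 -0.99459088] [-0.59  0.43  1.84  0.02  0.77 -0.89]
light_1 [([0.425, -0.139, -0.002], 0.72)]
tail_1 []
light_1 [([0.595, 0.152, -0.0], 0.77), ([0.423, -0.13, 0.002], 0.74), ([0.7, -0.158, 0.004], 0.71), ([0.28, 0.222, 0.003], 0.68), ([0.623, -0.011, -0.001], 0.67), ([0.626, -0.089, 0.0], 0.57), ([0.404, -0.075, -0.003], 0.47)]
tail_1 [([0.66, 0.157, -0.002], 0.94), ([0.232, 0.187, 0.002], 0.88), ([0.68, -0.006, -0.004], 0.84), ([0.225, -0.175, 0.001], 0.81), ([0.405, -0.075, 0.0], 0.68), ([0.688, -0.076, -0.002], 0.54), ([0.479, -0.394, -0.007], 0.47)]
```

View pics/w3.png

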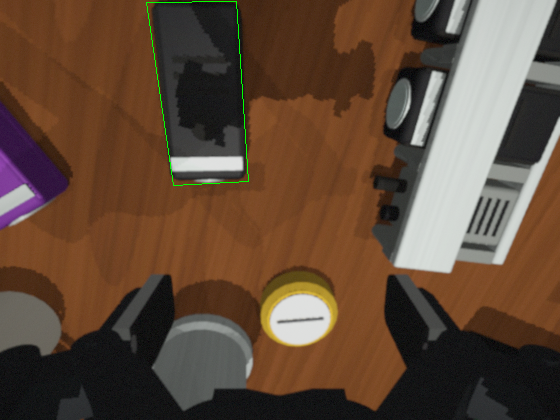

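The predicted outline for A also matches, at px (148..248, 2..185). Next I'll move over its lens half.

Call:
{"fn": "jog_arm", "kwargs": {"commands": [[100,-1,0.3,0,0.03],[100,-1,0.3,0,0],[100,-1,0.3,0,0],[100,-1,0.3,0,0],[100,-0.6,0.2,0,0],[100,0,0,0,0],[100,0,0,0,0],[100,0,0,0,0]]}}

```text
t: 13.92
tcp_pos: [0.4325, -0.1571, 0.1737]
tool_rot: [0.578, 0.814, 0.013, 0.047]
force: [-0.4, -0.0, -0.5]
finger_gap: 1.0
```

```bash
cat >> h.py <<'E'
def st():
    s=manip.sense(); print(s["t"],s["tcp_pos"].round(4),jaw(s).round(3),R.from_quat(s["tool_rot"]).as_matrix()[:,2].round(3),s["force"].round(1),s["qd"].round(3))
E
python3 -c "
from h import *
st()"
```

```text
13.9167 [ 0.4325 -0.1571  0.1737] 0.338 [ 0.092 -0.034 -0.995] [-0.4 -0.  -0.5] [ 0.006 -0.002 -0.006  0.003 -0.008  0.003]
```

Call:
{"fn": "jog_arm", "kwargs": {"commands": [[100,0.2,-0.8,-1,-0.015],[100,0,0,-1,0],[100,0,0,-1,0],[100,0,0,-1,0],[100,0,0,-1,0],[100,0,0,-1,0],[100,0,0,0,0],[100,0,0,0,0]]}}

```text
t: 14.58
tcp_pos: [0.4416, -0.1726, 0.1081]
tool_rot: [0.586, 0.808, 0.012, 0.053]
force: [0.8, 0.0, 0.4]
finger_gap: 0.998
```

```bash
python3 -c "
from h import *
st()"
```

```text
14.5833 [ 0.4416 -0.1726  0.1081] 0.318 [ 0.099 -0.042 -0.994] [0.8 0.  0.4] [-0.007  0.038 -0.008 -0.004 -0.013  0.001]
```

Call:
{"fn": "jog_arm", "kwargs": {"commands": [[100,0,0,4,0],[100,0,0,4,0],[100,0,0,4,0],[100,0,0,0,0],[100,0,0,0,0],[100,0,0,0,0]]}}

```text
t: 15.08
tcp_pos: [0.4422, -0.1745, 0.2278]
tool_rot: [0.588, 0.807, 0.012, 0.048]
force: [-0.5, 0.0, -0.2]
finger_gap: 0.998
```

```bash
python3 -c "
from h import *
st()"
```

```text
15.0833 [ 0.4422 -0.1745  0.2278] 0.315 [ 0.091 -0.037 -0.995] [-0.5  0.  -0.2] [-0.001 -0.007  0.009 -0.001  0.002 -0.   ]
```

Call:
{"fn": "jog_arm", "kwargs": {"commands": [[100,-0.5,0.6,-3.5,0],[100,-0.5,0.5,-3.5,0],[100,-0.2,0.2,-3.5,0],[100,0,0,-3,0],[100,0,0,-1.5,0],[100,0,0,0,0],[100,0,0,0,0]]}}

```text
t: 15.67
tcp_pos: [0.4288, -0.161, 0.0706]
tool_rot: [0.588, 0.807, 0.011, 0.049]
force: [0.6, -1.0, -0.2]
finger_gap: 0.995
```

```bash
python3 -c "
from h import *
st()"
```

```text
15.6667 [ 0.4288 -0.161   0.0706] 0.313 [ 0.092 -0.039 -0.995] [ 0.6 -1.  -0.2] [-0.003  0.05   0.019 -0.001 -0.011  0.002]
```

Call:
{"fn": "jog_arm", "kwargs": {"commands": [[100,0.2,-0.2,-1.5,0],[100,0,0,-1.5,0],[100,0,0,-1,0],[100,0,0,-0.6,0],[100,0,0,0,0],[100,0,0,0,0]]}}

```text
t: 16.17
tcp_pos: [0.4336, -0.165, 0.0262]
tool_rot: [0.588, 0.807, 0.012, 0.053]
force: [0.2, 0.1, -0.2]
finger_gap: 0.999
```

Call:
{"fn": "jog_arm", "kwargs": {"commands": [[100,0,0,-0.8,0.01],[100,0,0,-0.7,0],[100,0,0,0,0],[100,0,0,0,0]]}}

```text
t: 16.5
tcp_pos: [0.4353, -0.1661, 0.0123]
tool_rot: [0.584, 0.81, 0.012, 0.055]
force: [-0.2, 0.3, 0.3]
finger_gap: 0.996
```

Call:
{"fn": "jog_arm", "kwargs": {"commands": [[30,0,0,0,0],[30,0,0,0,0],[30,0,0,0,0],[30,0,0,0,0],[30,0,0,0,0],[30,0,0,0,0]], "squeeze": 50}}

```text
t: 17.0
tcp_pos: [0.4352, -0.1659, 0.0137]
tool_rot: [0.584, 0.81, 0.012, 0.056]
force: [-0.7, 0.0, -2.4]
finger_gap: 0.659
```

```bash
python3 - <<'E'
from h import *
st()
for c in("scene","side"):
  a=snapshot(c);det(a,"light_1","tail_1","bay_4")
E
```

```text
17.0 [ 0.4352 -0.1659  0.0137] 0.325 [ 0.104 -0.046 -0.993] [-0.7  0.  -2.4] [ 0.    -0.001  0.001 -0.002 -0.001  0.001]
light_1 [([0.597, 0.152, -0.002], 0.86), ([0.267, -0.216, 0.001], 0.79), ([0.282, 0.225, 0.001], 0.77), ([0.623, -0.01, -0.0], 0.61), ([0.424, -0.132, 0.003], 0.58), ([0.631, -0.09, -0.002], 0.54)]
tail_1 [([0.405, -0.075, -0.001], 0.98), ([0.682, -0.005, -0.001], 0.84), ([0.661, 0.158, -0.001], 0.79), ([0.689, -0.079, -0.002], 0.64), ([0.226, -0.173, 0.001], 0.62), ([0.234, 0.189, 0.001], 0.58), ([0.639, -0.17, -0.004], 0.37)]
bay_4 [([0.69, -0.08, 0.001], 0.86), ([0.668, 0.073, 0.003], 0.68), ([0.66, 0.151, 0.002], 0.67), ([0.678, -0.004, 0.002], 0.6), ([0.702, -0.154, 0.003], 0.58)]
light_1 [([0.267, -0.215, -0.005], 0.87), ([0.632, -0.085, -0.005], 0.71), ([0.615, -0.013, 0.003], 0.69), ([0.278, 0.22, 0.001], 0.66)]
tail_1 [([0.682, 0.002, -0.0], 0.89), ([0.684, -0.08, -0.003], 0.78), ([0.225, -0.172, -0.002], 0.65), ([0.404, -0.074, 0.0], 0.64), ([0.234, 0.192, 0.002], 0.55), ([0.66, 0.154, 0.003], 0.48)]
bay_4 [([0.663, 0.073, -0.002], 0.95), ([0.659, 0.153, -0.004], 0.87), ([0.684, -0.001, -0.001], 0.71), ([0.686, -0.08, -0.002], 0.69), ([0.696, -0.157, -0.002], 0.62)]
```

Call:
{"fn": "jog_arm", "kwargs": {"commands": [[30,0,0,0.7,0],[30,0,1,0.4,-0.1],[30,0,1.4,0,-0.12],[30,0,1.4,0,-0.12],[30,0,1.4,0,-0.12],[30,0,1.4,0,-0.12],[30,0,1.4,0,-0.12],[30,0,1.4,0,-0.12]]}}

```text
t: 18.07
tcp_pos: [0.4351, -0.0869, 0.0271]
tool_rot: [0.833, 0.551, -0.009, 0.057]
force: [-0.6, -0.2, -2.0]
finger_gap: 0.664
```

```bash
python3 -c "
from h import *
st()"
```

```text
18.0667 [ 0.4351 -0.0869  0.0271] -0.399 [ 0.048 -0.105 -0.993] [-0.6 -0.2 -2. ] [ 0.445 -0.009 -0.036 -0.414  0.205  2.177]
```

Call:
{"fn": "jog_arm", "kwargs": {"commands": [[30,0,1.6,0,-0.12],[30,0,1.6,0,-0.12],[30,0,1.6,0,-0.12],[30,0,1.6,0,-0.12],[30,0,1.6,0,-0.12],[30,0,1.6,0,-0.12],[30,0,1.6,0,-0.12],[30,0,1.2,0,-0.1]]}}

```text
t: 18.73
tcp_pos: [0.4332, 0.0423, 0.0306]
tool_rot: [0.993, 0.097, -0.036, 0.047]
force: [0.5, -0.6, -2.7]
finger_gap: 0.659
```

Call:
{"fn": "jog_arm", "kwargs": {"commands": [[30,0,0,0,0],[30,0,0,0,0]]}}

```text
t: 18.9
tcp_pos: [0.4334, 0.0441, 0.0314]
tool_rot: [0.993, 0.099, -0.035, 0.048]
force: [-0.1, 0.7, -3.9]
finger_gap: 0.656
```

```bash
python3 - <<'E'
from h import *
st()
for c in("scene","side"):
  a=snapshot(c);det(a,"light_1","tail_1")
cv2.imwrite("pics/side4.png",cv2.resize(a["image"][110:270,180:420],(600,400))[:,:,::-1])
E
```

```text
18.9 [0.4334 0.0441 0.0314] -1.368 [-0.061 -0.102 -0.993] [-0.1  0.7 -3.9] [ 0.02  -0.009 -0.001  0.006  0.006  0.017]
light_1 [([0.62, -0.015, -0.002], 0.83), ([0.47, 0.051, 0.019], 0.77), ([0.595, 0.15, -0.002], 0.73), ([0.268, -0.216, -0.001], 0.72), ([0.629, -0.087, -0.002], 0.66), ([0.282, 0.223, 0.002], 0.56), ([0.677, 0.002, 0.003], 0.54)]
tail_1 [([0.682, -0.007, -0.0], 0.9), ([0.662, 0.16, -0.0], 0.89), ([0.522, 0.06, 0.014], 0.8), ([0.227, -0.171, -0.001], 0.66), ([0.231, 0.187, 0.004], 0.58), ([0.686, -0.074, -0.005], 0.57)]
light_1 [([0.468, 0.049, 0.018], 0.95), ([0.615, -0.011, 0.001], 0.94), ([0.266, -0.214, -0.001], 0.77), ([0.6, 0.15, 0.004], 0.72), ([0.63, -0.085, -0.001], 0.68), ([0.28, 0.223, 0.004], 0.68), ([0.659, 0.154, -0.002], 0.55)]
tail_1 [([0.526, 0.062, 0.018], 0.94), ([0.659, 0.158, 0.003], 0.9), ([0.237, 0.189, 0.001], 0.7), ([0.224, -0.174, 0.001], 0.61), ([0.683, -0.08, -0.004], 0.59), ([0.678, 0.0, 0.001], 0.57)]
```

View pics/side4.png

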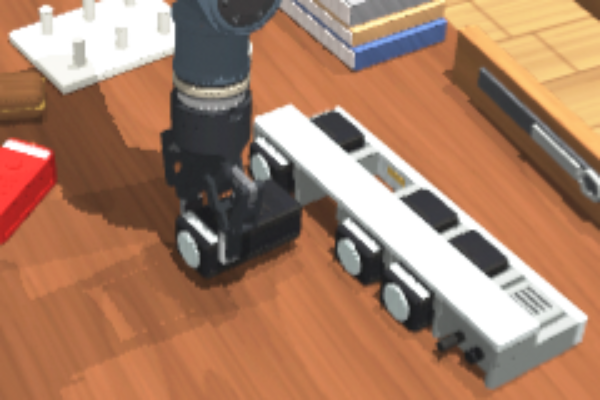

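The side view shows B home in bay 5 and A held in front of bay 4, about 18 mm up and 0.08 rad off in heading. I'll correct the heading and lower it.

Call:
{"fn": "jog_arm", "kwargs": {"commands": [[30,0,0,-0.6,-0.04],[30,0,0,-0.6,-0.03],[30,0,0,-0.3,0],[30,0,0,0,0],[30,0,0,0,0]]}}

```text
t: 19.62
tcp_pos: [0.4333, 0.0408, 0.0156]
tool_rot: [0.996, 0.061, -0.038, 0.046]
force: [0.9, 0.2, -2.4]
finger_gap: 0.658
```

```bash
python3 - <<'E'
from h import *
st()
for c in("scene","side"):
  a=snapshot(c);det(a,"light_1","tail_1")
E
```

```text
19.6167 [0.4333 0.0408 0.0156] -1.446 [-0.069 -0.096 -0.993] [ 0.9  0.2 -2.4] [-0.008  0.007  0.004 -0.005 -0.    -0.009]
light_1 [([0.282, 0.224, 0.001], 0.98), ([0.47, 0.044, 0.003], 0.93), ([0.267, -0.212, -0.002], 0.84), ([0.598, 0.152, -0.002], 0.71), ([0.69, -0.079, 0.001], 0.59), ([0.629, -0.091, -0.0], 0.58), ([0.621, -0.011, 0.0], 0.57)]
tail_1 [([0.225, -0.17, -0.001], 0.84), ([0.688, -0.078, -0.003], 0.77), ([0.526, 0.05, -0.001], 0.77), ([0.68, -0.01, -0.003], 0.69), ([0.232, 0.188, 0.002], 0.68), ([0.662, 0.158, -0.002], 0.55)]
light_1 [([0.618, -0.012, 0.002], 0.83), ([0.599, 0.151, 0.004], 0.77), ([0.634, -0.086, -0.003], 0.72), ([0.267, -0.215, 0.001], 0.71), ([0.28, 0.221, -0.001], 0.67), ([0.471, 0.046, 0.004], 0.66)]
tail_1 [([0.66, 0.157, 0.001], 0.89), ([0.679, 0.0, -0.001], 0.82), ([0.683, -0.078, -0.005], 0.81), ([0.236, 0.189, 0.0], 0.79), ([0.528, 0.05, 0.003], 0.78), ([0.229, -0.173, -0.001], 0.57)]
```

Call:
{"fn": "jog_arm", "kwargs": {"commands": [[30,0,0.3,-0.1,0.01],[30,0,0.2,0,0],[30,1,0.13,0,0],[30,1.2,0.15,0,0],[30,1.2,0.15,0,0],[30,0.8,0.1,0,0],[30,0,0,0,0]]}}

```text
t: 20.5
tcp_pos: [0.4752, 0.0537, 0.0153]
tool_rot: [0.996, 0.067, -0.038, 0.046]
force: [0.8, -0.2, -2.4]
finger_gap: 0.657
```

```bash
python3 - <<'E'
from h import *
st()
for c in("scene","side"):
  a=snapshot(c);det(a,"light_1","tail_1")
E
```

```text
20.5 [0.4752 0.0537 0.0153] -1.432 [-0.07  -0.097 -0.993] [ 0.8 -0.2 -2.4] [ 0.005 -0.003  0.019 -0.002  0.006  0.002]
light_1 [([0.511, 0.059, 0.003], 0.83), ([0.629, -0.087, 0.0], 0.8), ([0.269, -0.214, 0.001], 0.77), ([0.596, 0.153, 0.002], 0.65), ([0.28, 0.224, 0.003], 0.63), ([0.302, 0.406, 0.0], 0.63), ([0.623, -0.013, 0.0], 0.55)]
tail_1 [([0.568, 0.064, -0.001], 0.9), ([0.69, -0.079, -0.003], 0.79), ([0.232, 0.187, 0.001], 0.69), ([0.659, 0.157, -0.001], 0.66), ([0.225, -0.173, 0.0], 0.59), ([0.689, -0.08, 0.001], 0.57), ([0.679, -0.007, -0.0], 0.56)]
light_1 [([0.279, 0.222, 0.001], 0.95), ([0.507, 0.062, 0.001], 0.75), ([0.614, -0.013, -0.0], 0.72), ([0.598, 0.152, 0.003], 0.61), ([0.268, -0.215, -0.004], 0.58), ([0.631, -0.086, -0.002], 0.57), ([0.292, -0.396, 0.003], 0.35)]
tail_1 [([0.563, 0.068, 0.002], 0.87), ([0.682, -0.081, -0.004], 0.81), ([0.658, 0.158, 0.004], 0.65), ([0.68, -0.0, 0.0], 0.62), ([0.225, -0.172, 0.0], 0.6)]
```

Call:
{"fn": "jog_arm", "kwargs": {"commands": [[30,0,-0.25,0,0],[30,0,-0.15,0,0],[30,1,0.12,0,0],[30,1,0.12,0,0],[30,0.8,0.1,0,0],[30,0,0,0,0],[30,0,0,0,0]]}}

```text
t: 21.38
tcp_pos: [0.5017, 0.0524, 0.0153]
tool_rot: [0.996, 0.067, -0.041, 0.046]
force: [-0.1, -0.1, -2.6]
finger_gap: 0.656
```

```bash
python3 - <<'E'
from h import *
st()
for c in("scene","side"):
  a=snapshot(c);det(a,"light_1","tail_1")
E
```

```text
21.3833 [0.5017 0.0524 0.0153] -1.433 [-0.076 -0.097 -0.992] [-0.1 -0.1 -2.6] [ 0.003  0.006 -0.042  0.003 -0.006 -0.002]
light_1 [([0.266, -0.216, -0.0], 0.97), ([0.281, 0.225, 0.003], 0.95), ([0.596, 0.149, 0.001], 0.92), ([0.63, -0.086, 0.001], 0.85), ([0.622, -0.01, 0.0], 0.73), ([0.536, 0.056, 0.003], 0.62)]
tail_1 [([0.226, -0.172, -0.001], 0.87), ([0.682, -0.007, -0.002], 0.86), ([0.661, 0.158, -0.002], 0.84), ([0.233, 0.188, 0.001], 0.76), ([0.688, -0.079, -0.003], 0.71), ([0.628, -0.089, -0.002], 0.71), ([0.595, 0.062, -0.002], 0.68)]
light_1 [([0.534, 0.06, 0.0], 0.96), ([0.614, -0.013, -0.001], 0.8), ([0.281, 0.222, -0.001], 0.8), ([0.268, -0.213, -0.001], 0.61), ([0.697, -0.16, -0.0], 0.61), ([0.597, 0.15, 0.0], 0.5)]
tail_1 [([0.682, -0.077, -0.004], 0.83), ([0.66, 0.16, 0.002], 0.79), ([0.679, -0.001, -0.0], 0.69), ([0.223, -0.174, -0.0], 0.64), ([0.234, 0.187, 0.0], 0.61)]
```

Call:
{"fn": "jog_arm", "kwargs": {"commands": [[85,0,0,0,0],[85,0,0,0,0],[85,0,0,0,0],[85,-2.5,-0.3,0,0],[85,-3,-0.4,0,0],[85,-2.5,-0.3,0,0],[85,0,0,0,0],[85,0,0,0,0]]}}

```text
t: 22.35
tcp_pos: [0.4207, 0.042, 0.0177]
tool_rot: [0.996, 0.067, -0.037, 0.046]
force: [1.5, -0.3, 0.6]
finger_gap: 0.851
```

Call:
{"fn": "jog_arm", "kwargs": {"commands": [[0,0,0,0,0],[0,0,0,0,0],[0,0,0,0,0],[0,0,0,0,0],[0,0,0,0,0],[0,0,0,0,0],[0,0,0,0,0],[0,0,0,0,0]]}}

```text
t: 23.02
tcp_pos: [0.4277, 0.0418, 0.018]
tool_rot: [0.996, 0.067, -0.033, 0.047]
force: [-1.0, 1.2, 0.0]
finger_gap: 0.001
```

```bash
python3 - <<'E'
from h import *
st()
for c in("scene","side"):
  a=snapshot(c);det(a,"light_1","tail_1")
E
```

```text
23.0167 [0.4277 0.0418 0.018 ] -1.434 [-0.059 -0.098 -0.993] [-1.   1.2  0. ] [ 0.001  0.001 -0.004 -0.     0.002 -0.   ]
light_1 [([0.268, -0.218, -0.001], 0.96), ([0.596, 0.153, 0.002], 0.9), ([0.282, 0.225, 0.002], 0.89), ([0.621, -0.011, 0.0], 0.88), ([0.628, -0.085, 0.003], 0.69), ([0.683, -0.001, 0.003], 0.63), ([0.536, 0.055, -0.0], 0.61), ([0.555, -0.304, 0.0], 0.38)]
tail_1 [([0.226, -0.17, -0.001], 0.98), ([0.232, 0.189, 0.002], 0.87), ([0.687, -0.078, 0.002], 0.71), ([0.658, 0.158, -0.001], 0.61), ([0.592, 0.064, -0.003], 0.6), ([0.68, -0.006, -0.003], 0.53)]
light_1 [([0.632, -0.084, -0.0], 0.92), ([0.597, 0.15, 0.004], 0.92), ([0.537, 0.057, -0.002], 0.71), ([0.267, -0.213, 0.001], 0.69), ([0.616, -0.014, 0.0], 0.56)]
tail_1 [([0.678, 0.002, 0.002], 0.9), ([0.658, 0.159, 0.001], 0.87), ([0.595, 0.065, -0.0], 0.83), ([0.224, -0.175, 0.002], 0.76), ([0.232, 0.19, -0.003], 0.62), ([0.291, -0.398, 0.001], 0.46)]
```

Call:
{"fn": "jog_arm", "kwargs": {"commands": [[0,1.2,0.3,-0.3,0],[0,1.5,0.25,-0.2,0],[0,1.5,0.2,0,0],[0,1.2,0.15,0,0],[0,1.2,0.15,0,0],[0,1.2,0.15,0,0],[0,1,0.13,0,0],[0,0,0,0,0]]}}

```text
t: 23.98
tcp_pos: [0.5053, 0.0559, 0.0128]
tool_rot: [0.996, 0.067, -0.047, 0.046]
force: [-0.5, -0.3, 0.3]
finger_gap: -0.002
```

```bash
python3 - <<'E'
from h import *
st()
for c in("scene","side"):
  a=snapshot(c);det(a,"light_1","tail_1")
E
```

```text
23.9833 [0.5053 0.0559 0.0128] -1.433 [-0.087 -0.098 -0.991] [-0.5 -0.3  0.3] [-0.001 -0.002  0.044 -0.004  0.017  0.002]
light_1 [([0.62, -0.01, -0.0], 0.84), ([0.281, 0.226, 0.002], 0.83), ([0.264, -0.219, 0.0], 0.81), ([0.596, 0.151, 0.001], 0.79), ([0.578, 0.06, 0.002], 0.66), ([0.629, -0.087, 0.002], 0.61)]
tail_1 [([0.686, -0.076, -0.001], 0.69), ([0.636, 0.067, -0.0], 0.68), ([0.234, 0.186, 0.002], 0.62), ([0.225, -0.172, 0.002], 0.61), ([0.662, 0.158, -0.0], 0.59), ([0.68, -0.006, -0.004], 0.58)]
light_1 [([0.634, -0.09, -0.003], 0.93), ([0.616, -0.012, 0.0], 0.78), ([0.477, -0.393, -0.002], 0.71), ([0.579, 0.063, 0.002], 0.66), ([0.267, -0.214, -0.001], 0.66), ([0.281, 0.222, 0.0], 0.63), ([0.599, 0.148, 0.006], 0.54)]
tail_1 [([0.639, 0.069, 0.001], 0.95), ([0.226, -0.171, 0.0], 0.85), ([0.659, 0.155, 0.002], 0.64), ([0.232, 0.19, 0.004], 0.62), ([0.679, -0.002, 0.0], 0.58), ([0.684, -0.079, -0.004], 0.57), ([0.302, 0.407, -0.002], 0.48)]
```

Call:
{"fn": "jog_arm", "kwargs": {"commands": [[0,0.7,0.09,0,0],[0,0.7,0.09,0,0],[0,0.6,0.08,0,0],[0,0.4,0.05,0,0],[0,0,0,0,0]]}}

```text
t: 24.7
tcp_pos: [0.525, 0.0589, 0.0126]
tool_rot: [0.995, 0.066, -0.052, 0.046]
force: [-1.5, 0.1, 1.5]
finger_gap: -0.001
```

Call:
{"fn": "jog_arm", "kwargs": {"commands": [[0,0.4,0.04,0,0],[0,0.4,0.04,0,0]]}}

```text
t: 24.87
tcp_pos: [0.5316, 0.0598, 0.0125]
tool_rot: [0.995, 0.066, -0.054, 0.046]
force: [-2.6, -0.1, 2.1]
finger_gap: -0.002
```

Call:
{"fn": "jog_arm", "kwargs": {"commands": [[0,0.4,0.04,0,0],[0,0.4,0.04,0,0]]}}

```text
t: 25.03
tcp_pos: [0.5338, 0.0601, 0.0126]
tool_rot: [0.995, 0.067, -0.062, 0.046]
force: [-12.4, -3.5, 9.2]
finger_gap: 0.001
```

Call:
{"fn": "jog_arm", "kwargs": {"commands": [[0,0.4,0.04,0,0],[0,0.4,0.04,0,0]]}}

```text
t: 25.2
tcp_pos: [0.5331, 0.06, 0.013]
tool_rot: [0.994, 0.067, -0.072, 0.047]
force: [-8.8, -2.8, 4.6]
finger_gap: 0.001
```

```bash
python3 - <<'E'
from h import *
st()
for i in range(2):
 for c in("scene","side"):
  a=snapshot(c);det(a,"light_1","tail_1")
E
```

```text
25.2 [0.5331 0.06   0.013 ] -1.43 [-0.138 -0.102 -0.985] [-8.8 -2.8  4.6] [ 0.009  0.027 -0.088  0.002  0.182 -0.009]
light_1 [([0.267, -0.22, -0.002], 0.79), ([0.629, -0.088, -0.001], 0.78), ([0.281, 0.223, 0.004], 0.78), ([0.609, 0.065, 0.003], 0.76), ([0.622, -0.012, -0.0], 0.61), ([0.68, -0.008, -0.003], 0.4)]
tail_1 [([0.659, 0.157, -0.0], 0.83), ([0.689, -0.076, -0.002], 0.73), ([0.679, -0.007, -0.0], 0.72), ([0.665, 0.068, -0.003], 0.68), ([0.7, -0.157, 0.004], 0.68), ([0.232, 0.185, 0.002], 0.62)]
light_1 [([0.279, 0.224, 0.001], 0.94), ([0.617, -0.013, -0.002], 0.93), ([0.633, -0.086, -0.003], 0.79), ([0.269, -0.215, -0.002], 0.67), ([0.607, 0.067, 0.0], 0.66), ([0.302, 0.408, -0.001], 0.64), ([0.599, 0.148, 0.003], 0.62)]
tail_1 [([0.665, 0.074, 0.003], 0.96), ([0.232, 0.19, -0.0], 0.95), ([0.681, -0.075, -0.003], 0.76), ([0.224, -0.174, 0.001], 0.65), ([0.681, -0.002, 0.001], 0.62), ([0.658, 0.157, 0.005], 0.58), ([0.614, -0.01, -0.001], 0.18)]
light_1 [([0.63, -0.086, 0.0], 0.87), ([0.609, 0.064, 0.0], 0.81), ([0.267, -0.215, -0.0], 0.79), ([0.282, 0.224, 0.0], 0.77), ([0.623, -0.012, -0.002], 0.71), ([0.665, 0.072, -0.003], 0.63), ([0.596, 0.15, 0.0], 0.57)]
tail_1 [([0.232, 0.188, 0.003], 0.96), ([0.227, -0.171, 0.001], 0.95), ([0.681, -0.008, -0.003], 0.76), ([0.686, -0.076, -0.003], 0.65), ([0.664, 0.072, -0.0], 0.56)]
light_1 [([0.632, -0.087, -0.003], 0.95), ([0.61, 0.064, 0.0], 0.85), ([0.601, 0.151, 0.002], 0.84), ([0.616, -0.01, -0.0], 0.81), ([0.281, 0.223, 0.004], 0.73), ([0.268, -0.212, -0.004], 0.57)]
tail_1 [([0.227, -0.174, 0.001], 0.89), ([0.66, 0.158, 0.002], 0.72), ([0.665, 0.073, -0.001], 0.7), ([0.678, -0.003, -0.002], 0.65), ([0.683, -0.08, -0.001], 0.6), ([0.235, 0.187, 0.001], 0.6), ([0.629, -0.088, 0.001], 0.3)]
```

Both lights have stalled against the stop. I'll retreat and do a close visual check.

Call:
{"fn": "jog_arm", "kwargs": {"commands": [[0,-1,-0.1,0,0],[0,-2.5,-0.3,0,0],[0,-2.5,-0.3,0.5,0],[0,-1,0,3.5,0],[0,0,0,4,0],[0,0,0,4,0],[0,0,0,4,0],[0,0,0,4,0]]}}

```text
t: 26.47
tcp_pos: [0.465, 0.053, 0.2122]
tool_rot: [0.994, 0.067, -0.071, 0.045]
force: [0.8, -0.1, -0.4]
finger_gap: 0.002
```

Call:
{"fn": "jog_arm", "kwargs": {"commands": [[0,0,0,2,0],[0,0,0,0,0],[0,0,0,0,0]]}}

```text
t: 26.72
tcp_pos: [0.4748, 0.0529, 0.2435]
tool_rot: [0.995, 0.067, -0.055, 0.047]
force: [-0.3, 0.3, -0.1]
finger_gap: -0.0
```

```bash
python3 - <<'E'
from h import *
s,w,w2=wrist("w4"); st()
det(w,"light_1","tail_1","bay_4")
a=snapshot("scene");b=snapshot("side")
for x in(a,b): det(x,"light_1","tail_1","bay_4","radio","tumbler","compass","glasses_case","mug","rain_gauge","knot_board")
ca=cv2.resize(a["image"][205:270,170:330],(640,260),interpolation=2); cb=cv2.resize(b["image"][140:265,270:430],(420,328),interpolation=2)
cv2.imwrite("pics/fin.png",cv2.vconcat([ca,cv2.copyMakeBorder(cb,0,0,0,220,0)])[:,:,::-1])
E
```

```text
26.7667 [0.4749 0.0529 0.2432] -1.431 [-0.104 -0.1   -0.99 ] [-0.4  0.3  0.4] [-0.003  0.035  0.026 -0.003  0.004  0.   ]
light_1 [([0.279, 0.226, -0.001], 0.71), ([0.267, -0.216, 0.001], 0.63)]
tail_1 [([0.223, -0.175, 0.0], 0.86), ([0.238, 0.185, 0.004], 0.7)]
bay_4 []
light_1 [([0.596, 0.15, 0.0], 0.95), ([0.628, -0.09, 0.001], 0.83), ([0.281, 0.222, 0.003], 0.65), ([0.621, -0.012, -0.0], 0.62), ([0.267, -0.215, -0.001], 0.56), ([0.608, 0.065, 0.003], 0.53)]
tail_1 [([0.668, 0.072, -0.002], 0.73), ([0.661, 0.157, 0.001], 0.6), ([0.688, -0.077, -0.002], 0.58), ([0.224, -0.17, -0.0], 0.58), ([0.234, 0.186, 0.004], 0.56), ([0.682, -0.008, -0.001], 0.54), ([0.564, 0.293, 0.002], 0.46)]
bay_4 [([0.678, -0.005, 0.002], 0.95), ([0.688, -0.082, 0.001], 0.75), ([0.702, -0.154, -0.0], 0.74), ([0.66, 0.156, 0.001], 0.67), ([0.67, 0.075, 0.002], 0.62)]
radio [([0.634, -0.167, -0.002], 0.74)]
tumbler [([0.563, 0.294, 0.002], 0.97), ([0.596, 0.152, 0.001], 0.61), ([0.555, -0.304, -0.001], 0.52)]
compass [([0.555, -0.305, -0.001], 0.89)]
glasses_case [([0.304, 0.406, 0.002], 0.96), ([0.663, 0.15
[... 381 characters left out ...]
.236, 0.189, -0.001], 0.9), ([0.686, -0.079, -0.001], 0.86), ([0.678, -0.002, 0.002], 0.73), ([0.66, 0.154, 0.004], 0.73), ([0.224, -0.174, -0.002], 0.73), ([0.668, 0.072, 0.001], 0.72)]
bay_4 [([0.688, -0.082, 0.002], 0.75), ([0.699, -0.161, -0.003], 0.69), ([0.667, 0.073, 0.0], 0.61), ([0.658, 0.149, -0.006], 0.58), ([0.678, -0.002, 0.0], 0.32)]
radio [([0.637, -0.168, -0.003], 0.74), ([0.659, 0.158, 0.005], 0.58)]
tumbler [([0.568, 0.294, 0.004], 0.85)]
compass []
glasses_case [([0.301, 0.41, -0.001], 0.62)]
mug [([0.294, -0.4, 0.003], 0.97)]
rain_gauge [([0.476, -0.399, 0.001], 0.68)]
knot_board [([0.698, -0.159, 0.0], 0.69), ([0.68, -0.002, -0.001], 0.63), ([0.49, 0.479, -0.002], 0.55)]
```

View pics/fin.png

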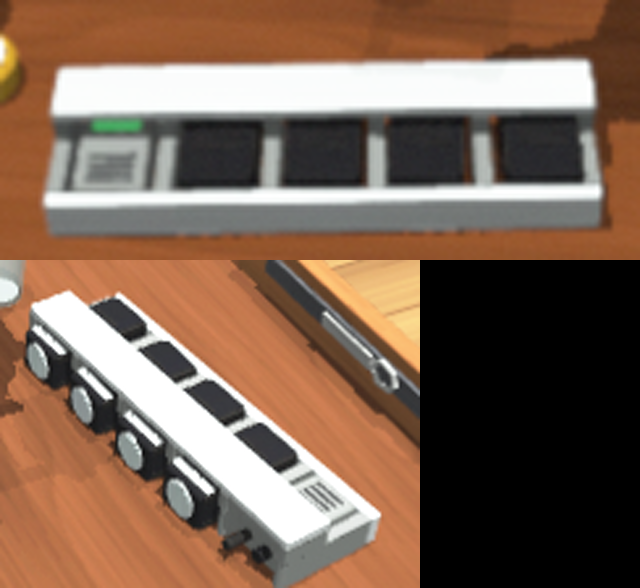

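View pics/w4.png

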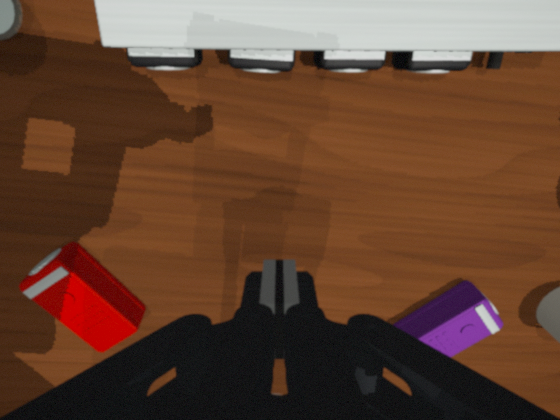

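All four lights protrude equally (wrist px rows ≈48–70 at columns 165, 262, 350 and 440). The other views show them flush at the back stop with no gap, lenses out, and the arm is clear, so I'm handing in.

```bash
python3 -c "
from station import workorder
print(workorder.sign_off())"
```

```text
the job is handed in; nothing more can be done
None
```

Both spare lights are in the empty bays and I handed the job in at about 27 s of the 72 s allowed. The hand-in gives no verdict. I gripped each light by its lens half, slid it under the bar (bay 5 first, then bay 4), and pushed it home with the fingers shut.

**Last checks**
- **Fully home:** both pushes stalled against the stop, at about 10 N in bay 5 and 12 N in bay 4. The contact ends measured about (0.660, 0.156) and (0.668, 0.072), within 2–4 mm of where the networks put the stops.
- **In the pictures:** all four lights stick out equally, with lenses out and no gap at the back stop.
- **Other objects:** the radio, the tumbler, the two lights already docked and all the bystanders read the same as at the start, within the networks' error. The compass was missed in the final side view, but the scene view showed it unmoved.
- **Arm:** clear of everything at hand-in.

**Disagreements:** the tool leaned about 0.1 rad while handling the second light. Some readings of single positions differed by about 4–8 mm between views, which is around the networks' stated accuracy.

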